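Nip the glued booklets in the desk press

ROBOT

A 6-joint arm with a two-finger parallel gripper is mounted at the origin on the work surface. World frame = base frame: x ahead of the robot, y to its left, z up, the work surface at z = 0. Lengths are in m, angles in rad, forces in N, time in s.
With the tool pointing down it reaches from about 0.35 to 0.95 m from the base axis. Payload 17.4 kg.
Tool frame: the origin (TCP) lies between the finger pads; the fingertips stand robot.tcp_to_tips ahead of it and the grasp point (between the pads) lies 6 mm ahead of it (robot.tcp_to_tips is the distance from the TCP to the fingertips, in m); z points along the fingers, y is the line along which they close (so a half turn about z gives the same grasp; the last joint's range is limited). The gripper opens to 93 mm and grips with 3 to 60 N. Pads are 15 mm wide; open, the fingers measure 128 mm over their backs; the gripper's body (75 mm by 188 mm) begins 65 mm behind the grasp point.
Start: joints at [1.297, 0.116, 1.442, -0, 1.584, -0.038], TCP at [0.158, 0.656, 0.244] pointing down, gripper open.
Joint ranges: [-2.83, 2.83], [-0.83, 2.19], [0.07, 2.5], [-1.14, 4.28], [0.01, 3], [-2.97, 2.97]. Speed limits (rad/s): [1.89, 1.89, 2.22, 3.14, 3.14, 3.14].

INTERFACE

Orientations are given as a 3x3 rotation matrix whose columns are the frame's x, y, z axes.
In Python, from cell import robot gives the robot as it stands. The module is installed in compiled form; this text tells all that it offers.
- The arm moves only by the shell command python3 -m jog 'ROWS' [FORCE]. ROWS is JSON, one flat list of numbers, 7 for each row, row after row: the shift along the tool's x, y, z in m, then the turn, a rotation vector about the tool's x, y, z in degrees, then the opening, from 0 (shut) to 1 (fully open). In form: [x, y, z, rx, ry, rz, gripper, x, y, z, rx, ry, rz, gripper, ...]. A call has 1 to 12 rows; each row is the pose to reach, as a shift and turn from the pose commanded when the call began, along the tool's axes at that moment; what a row does not reach only later rows make up. A row lasts 1/8 s, in which the tool goes at most 62.5 mm and 10.7 degrees, less where a joint would pass 70% of its speed; a pose out of reach is approached as far as the arm can. A call with a gripper value outside its range is refused whole. The fingers move at their own pace and stop on an object; FORCE is the grip in N (left out, the last holds). Time passes only in rows, so rows that repeat a pose let the fingers close. It gives the time, the measured TCP pose, the force, the opening and the grip force at its end, in the units of the state.
- robot.observe(): the state, without advancing time (a new reading comes with each control period).
- robot.snapshot(name): name is "scene" or "top"; returns (picture, depth): 420x560x3 uint8, red, green, blue; 420x560 float32, m along the optical axis (not along the pixel's ray), 0 where there is no reading.
- robot.get_calibration(name): a dict with "intrinsics" (3x3 intrinsics, pixels), "T" (4x4, takes a point from camera to world coordinates). Camera axes: x right, y down, z forward; pixel columns grow to the right and rows downward; lengths in m; the calibration is good to about 2 mm. A picture is of the moment at which its call begins. get_calibration takes no time and is no camera call.
- robot.sign_off(): hands the job in; it is judged then, once.
The state is a dict: "t": time; "joint_positions": joint angles; "qvel": joint speeds; "joint_efforts": joint torques, N m; "eef_pos": TCP position; "tcp_rot": TCP orientation; "force": force on the tool from outside, world axes, zero at the start; "moment": the same for the moment, N m; "finger_gap": finger opening in m; "grip_force": force on a finger pad.
Only numpy, scipy, OpenCV 4.12 (cv2) and the standard library are available. Lean on these libraries where they do the work, as an engineer would, in place of code of your own. Each camera call takes 0.05 s, during which the arm holds its last target. There are 200 camera calls.

TASK

Swing the press's folded red crank handle fully up, then use it to wind the platen down clockwise until the booklets are firmly nipped, which is when turning the handle takes about 5 N more than it did running free; do not crank on beyond that or the booklets are crushed. Then fold the handle back down flat on its arm, leaving the booklets nipped, let go, and leave the other things on the desk where they are.

Things in the scene. Friction and masses are not known exactly. Their poses are not given: they have to be found in the camera images.
- hub (a point): Centre of the crank: point on the press's vertical crank shaft, level with the fold pin (about 264 mm above the desk). The crank is one flat steel arm, 14 mm wide, its top 10 mm below this point; the green gear housing's top is 49 mm below. Clockwise from above lowers the platen, 6.4 mm per radian. It stays where it is left, under pressure too.
- pin (a point): Fold pin of the handle at the outer end of the crank arm, 75 mm from hub and level with it; the horizontal direction from hub to pin is the arm's direction. The pin is horizontal and square to the arm.
- grip (a point): Point on the axis of the red sleeve (18 mm diameter, smooth, spins freely on the handle's own axis; it covers 12 to 64 mm from the pin), 50 mm from the pin towards the free end. Folded, the handle lies level along the top of the arm with its free end towards the hub; swung out it stands upright on the pin.
- handle (a joint): Fold angle of the handle about its pin: 0 folded flat on the arm, 1.57 upright, stop at 1.60. Friction holds it wherever it is left (about 2 N at the grip point moves it); pulled outwards when upright it meets its stop, pushed inwards it folds.
- platen: Aluminium pressing plate 135 x 170 x 15 mm, origin under its centre, driven up and down by the crank; a black rubber sole below it stands out 7 to 15 mm, set differently each time. Free running, the upright handle takes about 7 N to turn; a nip of 60 N on the booklets (30 to 90 is good, over 110 crushes them) adds about 5 N at the handle. Once it touches, each 0.1 rad of crank adds about 9 to 12 N of nip.
- booklets: Loose stack of three coloured clothbound booklets, 105 x 148 mm, about 35 mm thick, on a wooden packing board of varying height under the platen; origin at the centre of its underside. Nipping them takes about a third of a turn to one full turn of the crank, not known beforehand.
- spool: Bystander: upright golden spool, 72 mm diameter, 120 mm tall, beside the press; origin at its foot.
- marker: Bystander: black and blue marker pen, 120 x 12 x 12 mm, lying in front of the press; origin under its centre.
- stapler: Bystander: blue and black stapler, 130 x 36 x 44 mm, beside the press; origin under its centre.
- eraser: Bystander: white eraser, 45 x 20 x 12 mm, in front of the press; origin under its centre.
- soap: Bystander: white dispenser bottle, 66 mm diameter, 170 mm tall, to the left; origin at its foot.
- tape: Bystander: grey tape dispenser, 140 x 55 x 80 mm, to the right; origin under its centre.
Things that resemble listed ones, but are neither listed nor needed, are in the scene too. Leave any orange or pink look-alike of the booklets alone.

How it is judged:
On the way, in this order (a step that is already met when the one before it is completed fails the run):
1. the handle is swung up, the booklets not yet nipped (value of joint handle above 1.25 rad and contact force between platen and booklets below 5 N), for 0.1 s.
2. with the handle still out, the booklets are nipped (value of joint handle above 1.25 rad and contact force between platen and booklets above 30 N), for 0.2 s.
At the end, for the whole second after the job is handed in: The platen bears on the booklets with 30 to 90 N, the handle is folded to within 0.15 rad of flat, and everything is at rest (contact force between platen and booklets between 30 and 90 N and value of joint handle below 0.15 rad and linear speed of booklets below 0.01 m/s); the robot touches nothing.
It fails at once if the booklets are crushed (over 110 N) (contact force between platen and booklets above 110 N).
It fails at once if a bystander is moved more than 25 mm (distance of any of spool, marker, stapler, eraser, soap, tape from where it was at the start of the episode above 0.025 m).
It also fails if it takes over 72 s, if anything falls off the work surface, if the arm or the gripper's body presses on something with over 40 N, if the wrist force passes 120 N, or if a joint passes its speed limit or range.

## Working session

There is one attempt and no reset: what is moved stays moved. The work goes in short steps, Python scripts to look and compute and a shell command to move; the robot and the scene stay as the last step left them, time stands still between calls to the robot, and variables do not carry over. Pictures are saved under pics/ and viewed, at most 10 in all, crops included, and the job is handed in when it is done.

```bash
mkdir -p pics
python3 - <<'E'
from cell import robot
import cv2,numpy as np
for n in("scene","top"):
    p,d=robot.snapshot(n); cv2.imwrite(f"pics/{n}0.png",p[:,:,::-1]); np.save(f"{n}0.npy",d)
    c=robot.get_calibration(n); print(n,c["intrinsics"],c["T"])
s=robot.observe(); print(s); print(robot.tcp_to_tips)
E
```

```text
scene [[417.34811754   0.         274.0988913 ]
 [  0.         417.34811754 211.80619536]
 [  0.           0.           1.        ]] [[-0.58004137  0.55466735 -0.59657032  1.24308977]
 [ 0.81433387  0.4130951  -0.40769203  0.4532649 ]
 [ 0.02030682 -0.72228565 -0.69129666  0.95129733]
 [ 0.          0.          0.          1.        ]]
top [[404.07350636   0.         279.22820977]
 [  0.         404.07350636 211.47132548]
 [  0.           0.           1.        ]] [[-0.02142567 -0.99776435  0.06330272  0.48436739]
 [-0.99976502  0.02117396 -0.00464463  0.01121014]
 [ 0.00329387 -0.06338736 -0.99798356  1.24892665]
 [ 0.          0.          0.          1.        ]]
{'t': 0.1, 'joint_positions': array([ 1.29717655e+00,  1.16314106e-01,  1.44231060e+00, -1.27024840e-04,
        1.58459017e+00, -3.77808653e-02]), 'qvel': array([ 9.30303635e-05,  1.32792039e-03, -5.77180794e-04,  4.42532868e-04,
        7.51443172e-04, -4.49171335e-05]), 'joint_efforts': array([ 4.21414934e-01, -7.17470098e+01, -6.34328485e+01,  2.84106229e-01,
       -9.21805948e-01, -8.26017611e-03]), 'eef_pos': array([0.15764859, 0.65594624, 0.24299314]), 'tcp_rot': array([[-9.72318288e-01,  2.33660108e-01, -3.16066591e-04],
       [ 2.33660313e-01,  9.72316980e-01, -1.59619590e-03],
       [-6.56503931e-05, -1.62586268e-03, -9.99998676e-01]]), 'force': array([-0.1930395 , -0.08199243, -1.28738649]), 'moment': array([-0.06821636,  0.011705  , -0.01613153]), 'grip_force': 1.7311605406575836, 'finger_gap': 0.0933495359056015}
0.025
```

View pics/scene0.png

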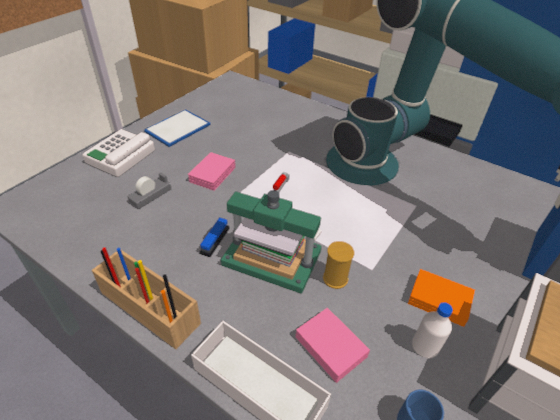

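View pics/top0.png

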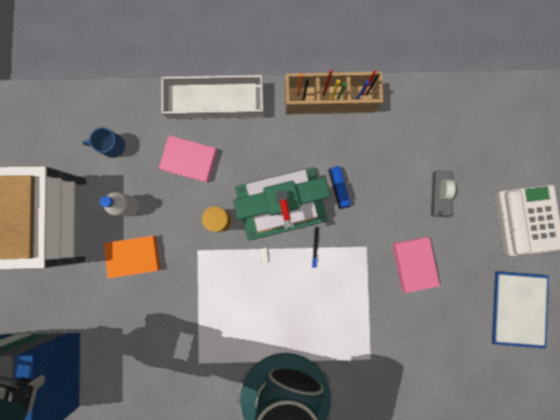

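The scene view shows the press at about (270,235). In the top view the red handle runs from about (283,198) to (287,222). I'll enlarge both.

Run:
```python
import cv2,numpy as np
a=cv2.imread("pics/top0.png")[160:250,225:360]; b=cv2.imread("pics/scene0.png")[160:290,215:345]
a=cv2.resize(a,None,fx=5.9,fy=5.9,interpolation=cv2.INTER_CUBIC); cv2.imwrite("pics/c1.png",a)
b=cv2.resize(b,None,fx=4.6,fy=4.6,interpolation=cv2.INTER_CUBIC); cv2.imwrite("pics/c2.png",b)
```

```text
(no output)
```

View pics/c1.png

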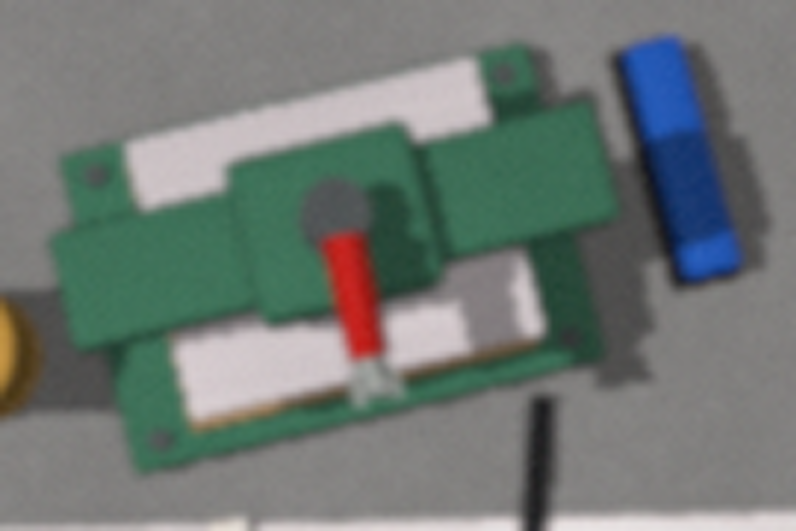

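View pics/c2.png

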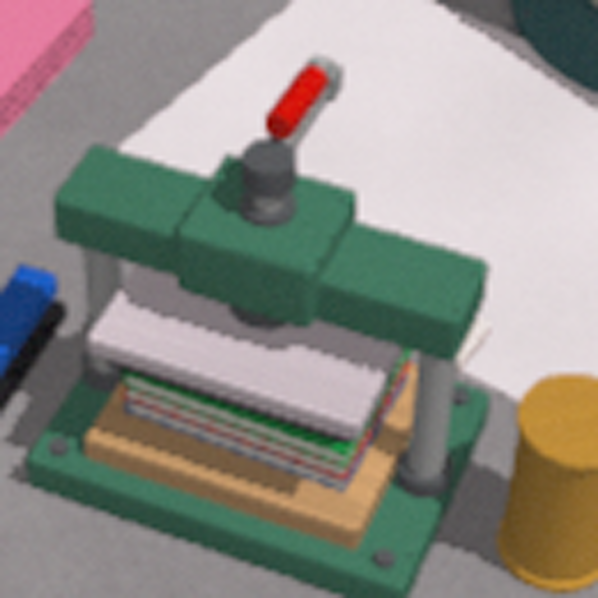

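```bash
cat > h.py <<'E'
import numpy as np
from cell import robot
def ray(n,u,v,z):
    c=robot.get_calibration(n);T=c["T"];r=T[:3,:3]@np.linalg.solve(c["intrinsics"],[u,v,1]);o=T[:3,3]
    return o+r*(z-o[2])/r[2]
def dep(n,d,u,v):
    c=robot.get_calibration(n);T=c["T"];return T[:3,:3]@(np.linalg.solve(c["intrinsics"],[u,v,1])*d[int(round(v)),int(round(u))])+T[:3,3]
E
python3 - <<'E'
from h import *
np.set_printoptions(precision=4,suppress=True)
d=np.load("top0.npy");e=np.load("scene0.npy")
C=lambda x,y:(x/5.9+225-.4,y/5.9+160-.4)
S=lambda x,y:(x/4.6+215-.4,y/4.6+160-.4)
for k,p,z in(("hub",(337,212),.264),("red1",(343,235),.264),("red2",(368,357),.264),("pin",(376,380),.264),("hous",(270,250),.215)):
    print(k,ray("top",*C(*p),z),dep("top",d,*C(*p)))
for k,p,z in(("hubtop",(268,155),.264),("red1",(283,125),.264),("red2",(314,78),.264),("pin",(327,75),.264)):
    print(k,ray("scene",*S(*p),z),dep("scene",e,*S(*p)))
import cv2
for n,dd in(("top",d),("scene",e)):
    i=cv2.imread(f"pics/{n}0.png").astype(int);m=(i[:,:,2]>150)&(i[:,:,1]<60)&(i[:,:,0]<60)
    v,u=np.nonzero(m);P=np.array([dep(n,dd,a,b) for a,b in zip(u,v) if dd[b,a]>0]);
    P=P[(P[:,2]>.22)&(P[:,2]<.32)&(abs(P[:,1])<.2)];print(n,len(P),P.mean(0),P.min(0),P.max(0));w=np.linalg.svd(P[:,:2]-P[:,:2].mean(0))[2][0];print(w,np.degrees(np.arctan2(w[1],w[0])), np.median(P[:,2]))
E
```

```text
hub [ 0.5858 -0.0003  0.264 ] [ 0.587  -0.0004  0.2526]
red1 [ 0.5762 -0.0026  0.264 ] [ 0.5771 -0.0027  0.2541]
red2 [ 0.5253 -0.0118  0.264 ] [ 0.5251 -0.0117  0.2704]
pin [ 0.5158 -0.0149  0.264 ] [ 0.5156 -0.0148  0.2687]
hous [0.5749 0.0286 0.215 ] [0.5751 0.0287 0.2121]
hubtop [0.5974 0.0067 0.264 ] [ 0.5863 -0.001   0.2523]
red1 [ 0.5719 -0.0013  0.264 ] [0.5774 0.0023 0.2696]
red2 [ 0.5277 -0.011   0.264 ] [ 0.5349 -0.0063  0.2709]
pin [ 0.521  -0.0066  0.264 ] [ 0.5239 -0.0048  0.2668]
top 98 [ 0.5513 -0.0058  0.2729] [ 0.5277 -0.0144  0.2671] [0.5741 0.0043 0.2784]
[-0.9755 -0.2198] -167.30203140116555 0.2728863487201557
scene 76 [ 0.5556 -0.002   0.2722] [ 0.5303 -0.0117  0.2663] [0.577  0.0063 0.2765]
[0.9856 0.1691] 9.734334652674464 0.27244270670520854
```

```bash
cat >> h.py <<'E'
H=np.array([.5866,-.0006,.264])
def tgt(phi,r,z,psi,s=None):
    "tool shift/rz to put GRASP point at hub+r*dir(phi), height z, yaw psi (deg), tool exactly down"
    s=s or robot.observe();R=s["tcp_rot"];a=np.radians(phi);b=np.radians(psi)
    p=H+r*np.array([np.cos(a),np.sin(a),0]);p[2]=z+.006
    from scipy.spatial.transform import Rotation as Q
    G=np.array([[np.cos(b),np.sin(b),0],[np.sin(b),-np.cos(b),0],[0,0,-1]])
    return np.round(R.T@(p-s["eef_pos"]),4),np.round(Q.from_matrix(R.T@G).as_rotvec(degrees=True),2)
E
python3 -c "
from h import *
print(tgt(190.5,.033,.37,190.5))"
```

```text
(array([-0.5404, -0.5518, -0.1321]), array([-9.000e-02, -2.000e-02, -2.401e+01]))
```

```bash
python3 -m jog '[0,0,-0.06,0,0,-8,0.5, -0.03,-0.03,-0.12,0,0,-16,0.5, -0.5404,-0.5518,-0.1321,0,0,-24,0.5, -0.5404,-0.5518,-0.1321,0,0,-24,0.5, -0.5404,-0.5518,-0.1321,0,0,-24,0.5, -0.5404,-0.5518,-0.1321,0,0,-24,0.5, -0.5404,-0.5518,-0.1321,0,0,-24,0.5, -0.5404,-0.5518,-0.1321,0,0,-24,0.5, -0.5404,-0.5518,-0.1321,0,0,-24,0.5, -0.5404,-0.5518,-0.1321,0,0,-24,0.5, -0.5404,-0.5518,-0.1321,0,0,-24,0.5, -0.5404,-0.5518,-0.1321,0,0,-24,0.5]'; python3 -c "
from h import *
print(tgt(190.5,.033,.37,190.5))"
```

```text
t: 1.6
eef_pos: [0.4977, 0.0873, 0.3725]
tcp_rot: [[-0.983, -0.182, 0.0], [-0.182, 0.983, 0.0], [-0.0, 0.0, -1.0]]
force: [0.7, 3.6, 0.5]
finger_gap: 0.0464
grip_force: 0.0
(array([-0.0385, -0.1026, -0.0035]), array([ 0.01,  0.02, -0.02]))
```

```bash
python3 -m jog '[-0.035,-0.1,-0.0035,0,0,0,0.5,-0.035,-0.1,-0.0035,0,0,0,0.5,-0.035,-0.1,-0.0035,0,0,0,0.5,-0.035,-0.1,-0.0035,0,0,0,0.5]'; python3 -c "
from h import *
import cv2
print(tgt(190.5,.033,.264,190.5), robot.observe()['joint_positions'])"
```

```text
t: 2.1
eef_pos: [0.5494, -0.0022, 0.3759]
tcp_rot: [[-0.983, -0.182, -0.0], [-0.182, 0.983, 0.0], [0.0, 0.0, -1.0]]
force: [-0.1, 3.6, -0.4]
finger_gap: 0.0461
grip_force: 0.0
(array([-0.0039, -0.0053,  0.1059]), array([ 0.02, -0.02, -0.02])) [-5.05313515e-02 -1.60851482e-01  1.50214105e+00  2.78406966e-04
  1.80072946e+00 -1.80425612e+00]
```

```bash
python3 -m jog '[-0.004,-0.005,0.05,0,0,0,0.5,-0.004,-0.005,0.08,0,0,0,0.5,-0.004,-0.005,0.106,0,0,0,0.5,-0.004,-0.005,0.106,0,0,0,0.5,-0.004,-0.005,0.106,0,0,0,0.5]'
python3 - <<'E'
from h import *
import cv2
a=robot.snapshot("scene")[0][120:250,205:345,::-1];b=robot.snapshot("top")[0][160:250,215:340,::-1]
z=cv2.resize(a,(640,594),interpolation=2);cv2.imwrite("pics/c3.png",z)
print(tgt(190.5,.033,.264,190.5), robot.observe()['force'])
E
```

```text
t: 2.72
eef_pos: [0.5545, -0.0061, 0.2716]
tcp_rot: [[-0.983, -0.183, 0.002], [-0.183, 0.983, -0.0], [-0.002, -0.0, -1.0]]
force: [-0.3, 3.1, -1.1]
finger_gap: 0.0464
grip_force: 0.0
(array([ 0.0006, -0.    ,  0.0017]), array([-0.03,  0.12,  0.02])) [ 0.55695498  3.10773974 -0.06474737]
```

View pics/c3.png

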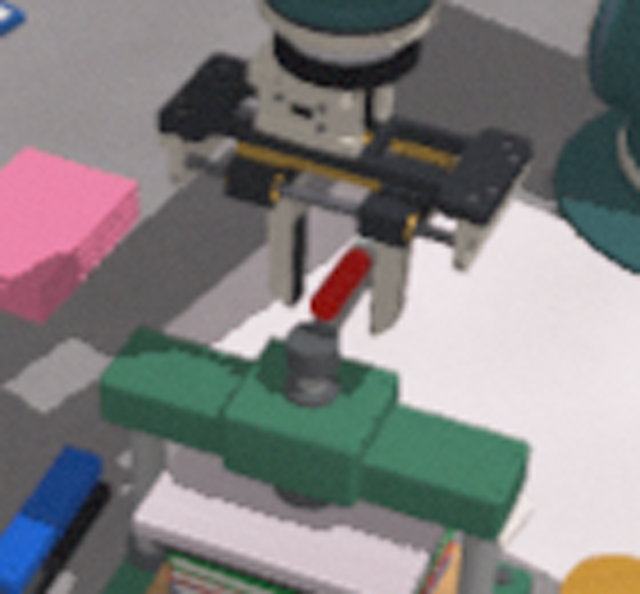

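The fingers straddle the red sleeve (342,285 in the crop), so I'll close gently.

```bash
python3 -m jog '[0.001,0,0.001,0,0,0,0.3,0.001,0,0.001,0,0,0,0.1,0.001,0,0.001,0,0,0,0.1,0.001,0,0.001,0,0,0,0.1,0.001,0,0.001,0,0,0,0.1]' 8; python3 -c "
from h import *
print(tgt(190.5,.033,.264,190.5))"
```

```text
t: 3.45
eef_pos: [0.5535, -0.0067, 0.2691]
tcp_rot: [[-0.983, -0.182, 0.0], [-0.182, 0.983, 0.001], [-0.0, 0.001, -1.0]]
force: [0.8, 6.2, -0.2]
finger_gap: 0.0177
grip_force: 8.0
(array([-0.0006, -0.    , -0.0009]), array([0.05, 0.01, 0.01]))
```

```bash
python3 -m jog '[0.0014,0,-0.0109,0,0,0,0.1,0.0056,0,-0.021,0,0,0,0.1,0.0123,0,-0.0297,0,0,0,0.1,0.021,0,-0.0364,0,0,0,0.1,0.0311,0,-0.0406,0,0,0,0.1,0.043,0,-0.042,0,0,0,0.1,0.043,0,-0.042,0,0,0,0.1]' 15
python3 - <<'E'
from h import *
import cv2
a=robot.snapshot("scene")[0][120:250,205:345,::-1]
z=cv2.resize(a,(640,594),interpolation=2);cv2.imwrite("pics/c4.png",z)
print(tgt(190.5,.075,.306,190.5), robot.observe()['force'])
E
```

```text
t: 4.32
eef_pos: [0.511, -0.0149, 0.3117]
tcp_rot: [[-0.983, -0.182, 0.001], [-0.182, 0.983, 0.0], [-0.001, -0.0, -1.0]]
force: [0.7, 4.9, 3.2]
finger_gap: 0.0164
grip_force: 15.0
(array([-0.0017,  0.0002, -0.0004]), array([-0.  ,  0.05, -0.01])) [-0.06111057  4.44277507  3.60722054]
```

View pics/c4.png

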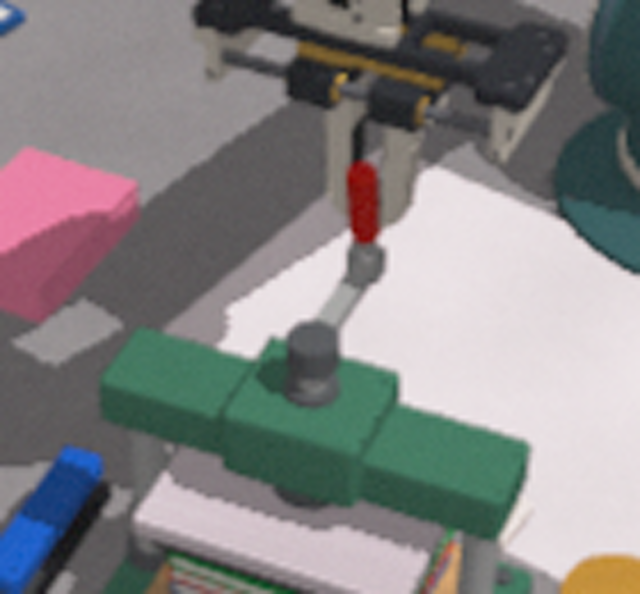

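The handle is upright (365,200). Now I'll wind clockwise, which is +y and +rz in the tool frame.

```bash
cat >> h.py <<'E'
def rep():
    s=robot.observe();R=s["tcp_rot"];p=s["eef_pos"]+R[:,2]*.006-H
    print("phi %.1f r %.2f z %.1f psi %.1f"%(np.degrees(np.arctan2(p[1],p[0]))%360,1e3*np.hypot(*p[:2]),1e3*(p[2]+.264),np.degrees(np.arctan2(R[1,0],R[0,0]))%360),"Ftool",np.round(R.T@s["force"],1),"Mtool",np.round(R.T@s["moment"],2),"gap %.4f"%s["finger_gap"],"tau1 %.2f q6 %.2f"%(s["joint_efforts"][0],s["joint_positions"][5]))
E
python3 -c "
from h import *;rep()"
python3 -m jog '[-0.0019,0.0105,0,0,0,8,0.1,-0.0041,0.0208,0,0,0,16,0.1,-0.0077,0.0307,0,0,0,24,0.1,-0.0127,0.04,0,0,0,32,0.1,-0.0189,0.0485,0,0,0,40,0.1,-0.0262,0.0561,0,0,0,48,0.1,-0.0345,0.0626,0,0,0,56,0.1,-0.0436,0.0679,0,0,0,64,0.1]' 20; python3 -c "
from h import *;rep()"
```

```text
phi 190.7 r 76.72 z 305.6 psi 190.5 Ftool [-0.8  4.4 -3.6] Mtool [-0.72 -0.13 -0.01] gap 0.0166 tau1 -0.84 q6 -1.83
t: 5.38
eef_pos: [0.5415, 0.0598, 0.3112]
tcp_rot: [[-0.591, 0.807, -0.002], [0.807, 0.591, -0.001], [0.0, -0.002, -1.0]]
force: [-7.4, -1.3, 5.7]
finger_gap: 0.017
grip_force: 20.1
phi 126.8 r 75.37 z 305.2 psi 126.2 Ftool [ 3.4 -6.7 -5.7] Mtool [1.33 0.61 0.06] gap 0.0170 tau1 0.23 q6 -0.57
```

```bash
python3 -m jog '[-0.0007,0.0105,0,0,0,8,0.1,-0.0029,0.0208,0,0,0,16,0.1,-0.0065,0.0307,0,0,0,24,0.1,-0.0115,0.04,0,0,0,32,0.1]'|grep ^t; python3 -c "
from h import *;rep()"
```

```text
t: 5.88
tcp_rot: [[-0.074, 0.997, -0.002], [0.997, 0.074, 0.0], [0.0, -0.002, -1.0]]
phi 94.6 r 75.61 z 305.2 psi 94.2 Ftool [ 4.5 -7.7 -4.8] Mtool [1.58 0.65 0.07] gap 0.0165 tau1 -1.42 q6 0.01
```

```bash
python3 -m jog '[-0.0002,0.0053,0,0,0,4,0.1,-0.0007,0.0105,0,0,0,8,0.1,-0.0017,0.0157,0,0,0,12,0.1,-0.0029,0.0208,0,0,0,16,0.1]'|grep ^t; python3 -c "
from h import *;rep()"
```

```text
t: 6.38
tcp_rot: [[0.201, 0.98, -0.002], [0.98, -0.201, 0.001], [0.0, -0.002, -1.0]]
phi 78.7 r 75.67 z 305.2 psi 78.4 Ftool [ 4.3 -9.2 -4.8] Mtool [1.58 0.66 0.09] gap 0.0169 tau1 -2.38 q6 0.28
```

```bash
cat >> h.py <<'E'
def avg(n=6):
    o=[]
    for _ in range(n):
        robot.snapshot("top");s=robot.observe();R=s["tcp_rot"];o.append(np.r_[R.T@s["force"],(R.T@s["moment"])[:2]])
    o=np.array(o);print("static avg",np.round(o.mean(0),2),"sd",np.round(o.std(0),2),"t",s["t"])
E
python3 -c "
from h import *;avg()"
python3 -m jog '[-0.0002,0.0053,0,0,0,4,0.1,-0.0007,0.0105,0,0,0,8,0.1,-0.0017,0.0157,0,0,0,12,0.1]'|grep ^t:; python3 -c "
from h import *;rep();avg()"
```

```text
static avg [ 5.23 -5.47 -3.88  0.97  0.78] sd [0.46 1.22 1.01 0.21 0.03] t 6.675
t: 7.05
phi 66.7 r 75.67 z 305.1 psi 66.4 Ftool [ 4.4 -9.9 -2.9] Mtool [1.69 0.62 0.08] gap 0.0173 tau1 -2.99 q6 0.48
static avg [ 4.56 -5.8  -3.94  1.08  0.69] sd [0.32 1.24 0.92 0.2  0.02] t 7.35
```

```bash
python3 -m jog '[0,0,0,0,0,0,0.25,0,0,0,0,0,0,0.25,0,0,0,0,0,0,0.25]'|grep ^t:; python3 -c "
from h import *;rep();avg(4);print(robot.observe()['force'])"; python3 -m jog '[0,0,0,0,0,0,0.1,0,0,0,0,0,0,0.1,0,0,0,0,0,0,0.1]' 20 |grep -E "^t:|gap"; python3 -c "
from h import *;rep()"
```

```text
t: 7.72
phi 66.3 r 75.19 z 304.8 psi 66.5 Ftool [ 2.8 -1.7  1.8] Mtool [ 0.21  0.32 -0.03] gap 0.0231 tau1 0.04 q6 0.48
static avg [ 2.46 -1.26  1.45  0.21  0.32] sd [0.26 0.35 0.31 0.03 0.04] t 7.925
[-0.14934386  2.37557315 -1.57932304]
t: 8.3
finger_gap: 0.0169
phi 66.6 r 75.20 z 305.1 psi 66.5 Ftool [ 1.8 -4.3 -0.6] Mtool [0.93 0.17 0.01] gap 0.0169 tau1 -0.92 q6 0.48
```

```bash
cat >> h.py <<'E'
def w():
    rep();s=robot.observe();R=s["tcp_rot"]
    print("  Fc %.2f Mc->F %.2f t %.2f"%(-(R.T@(s["force"]-[0,2.8,-1.5]))[1],(R.T@(s["moment"]-[.378,.065,0]))[0]*5.6,s["t"]))
E
python3 -m jog '[-0.0002,0.0053,0,0,0,4,0.1,-0.0007,0.0105,0,0,0,8,0.1,-0.0017,0.0157,0,0,0,12,0.1,-0.0029,0.0208,0,0,0,16,0.1]'|grep ^t:; python3 -c "
from h import *;w()"
python3 -m jog '[-0.0002,0.0053,0,0,0,4,0.1,-0.0007,0.0105,0,0,0,8,0.1,-0.0017,0.0157,0,0,0,12,0.1]'|grep ^t:; python3 -c "
from h import *;w()"
```

```text
t: 8.8
phi 50.8 r 75.25 z 305.1 psi 50.4 Ftool [  0.5 -11.1  -1.3] Mtool [ 1.83 -0.35  0.06] gap 0.0172 tau1 -1.87 q6 0.74
  Fc 9.32 Mc->F 8.64 t 8.80
t: 9.18
phi 38.8 r 75.15 z 305.0 psi 38.4 Ftool [ -0.5 -10.   -0.3] Mtool [ 1.83 -0.47  0.02] gap 0.0170 tau1 -2.43 q6 0.93
  Fc 7.86 Mc->F 8.35 t 9.18
```

```bash
python3 -m jog '[-0.0002,0.0053,0,0,0,4,0.1,-0.0007,0.0105,0,0,0,8,0.1,-0.0017,0.0157,0,0,0,12,0.1]'|grep ^t:; python3 -c "
from h import *;w()"
python3 -m jog '[-0.0002,0.0053,0,0,0,4,0.1,-0.0007,0.0105,0,0,0,8,0.1,-0.0017,0.0157,0,0,0,12,0.1]'|grep ^t:; python3 -c "
from h import *;w()"
```

```text
t: 9.55
phi 26.8 r 75.09 z 305.1 psi 26.4 Ftool [-3.5 -9.8 -1. ] Mtool [ 1.9  -0.77  0.04] gap 0.0170 tau1 -2.90 q6 1.12
  Fc 7.30 Mc->F 8.60 t 9.55
t: 9.93
phi 14.8 r 74.98 z 305.1 psi 14.4 Ftool [ -4.6 -11.2  -1. ] Mtool [ 1.89 -1.1   0.04] gap 0.0170 tau1 -3.55 q6 1.31
  Fc 8.46 Mc->F 8.44 t 9.93
```

```bash
python3 -m jog '[-0.0002,0.0053,0,0,0,4,0.1,-0.0007,0.0105,0,0,0,8,0.1]'|grep ^t:; python3 -c "
from h import *;w()"
```

```text
t: 10.18
phi 6.8 r 74.98 z 305.1 psi 6.4 Ftool [ -5.9 -11.2  -1.4] Mtool [ 1.87 -1.21  0.07] gap 0.0169 tau1 -4.07 q6 1.43
  Fc 8.40 Mc->F 8.35 t 10.18
```

```bash
python3 -m jog '[-0.0006,0.0053,0,0,0,4,0.1,-0.0014,0.0105,0,0,0,8,0.1,-0.0026,0.0156,0,0,0,12,0.1]'|grep ^t:; python3 -c "
from h import *;w()"
python3 -m jog '[-0.0002,0.0053,0,0,0,4,0.1,-0.0007,0.0105,0,0,0,8,0.1]'|grep ^t:; python3 -c "
from h import *;w()"
```

```text
t: 10.55
phi 354.8 r 74.50 z 305.1 psi 354.4 Ftool [ -0.2 -10.2  -0.1] Mtool [ 1.9  -0.41  0.02] gap 0.0172 tau1 -4.52 q6 1.62
  Fc 7.42 Mc->F 8.56 t 10.55
t: 10.8
phi 346.7 r 74.47 z 305.1 psi 346.4 Ftool [ -4.8 -11.9   0.4] Mtool [ 1.9  -0.92  0.09] gap 0.0168 tau1 -4.79 q6 1.74
  Fc 9.16 Mc->F 8.69 t 10.80
```

```bash
python3 -m jog '[-0.0002,0.0053,0,0,0,4,0.1,-0.0007,0.0105,0,0,0,8,0.1]'|grep ^t:; python3 -c "
from h import *;w()"
```

```text
t: 11.05
phi 338.7 r 74.38 z 305.1 psi 338.4 Ftool [ -5.6 -10.2  -0.5] Mtool [ 1.82 -1.25  0.03] gap 0.0169 tau1 -5.22 q6 1.87
  Fc 7.65 Mc->F 8.35 t 11.05
```

```bash
python3 -m jog '[-0.0002,0.0053,0,0,0,4,0.1,-0.0007,0.0105,0,0,0,8,0.1,-0.0017,0.0157,0,0,0,12,0.1]'|grep ^t:; python3 -c "
from h import *;w()"
python3 -m jog '[-0.0006,0.0053,0,0,0,4,0.1,-0.0014,0.0105,0,0,0,8,0.1]'|grep ^t:; python3 -c "
from h import *;w()"
```

```text
t: 11.42
phi 326.6 r 74.25 z 305.1 psi 326.4 Ftool [ -8.1 -10.6  -0.7] Mtool [ 1.84 -1.53  0.06] gap 0.0167 tau1 -5.73 q6 2.05
  Fc 8.25 Mc->F 8.76 t 11.43
t: 11.68
phi 318.5 r 73.95 z 305.2 psi 318.4 Ftool [ -4.3 -12.8   1.5] Mtool [ 2.05 -0.96  0.06] gap 0.0166 tau1 -5.20 q6 2.18
  Fc 10.72 Mc->F 10.15 t 11.68
```

```bash
python3 -m jog '[-0.0002,0.0053,0,0,0,4,0.1,-0.0007,0.0105,0,0,0,8,0.1]'|grep ^t:; python3 -c "
from h import *;w()"
```

```text
t: 11.92
phi 310.5 r 73.94 z 305.2 psi 310.4 Ftool [ -8.3 -12.5   0.5] Mtool [ 2.3  -1.48  0.02] gap 0.0166 tau1 -6.57 q6 2.31
  Fc 10.71 Mc->F 11.76 t 11.93
```

```bash
python3 -m jog '[-0.0006,0.0053,0,0,0,4,0.1,-0.0014,0.0105,0,0,0,8,0.1]'|grep ^t:; python3 -c "
from h import *;w()"
```

```text
t: 12.18
phi 302.4 r 73.62 z 305.2 psi 302.4 Ftool [ -4.6 -13.1   1.6] Mtool [ 2.46 -0.97  0.12] gap 0.0170 tau1 -5.19 q6 2.43
  Fc 11.58 Mc->F 12.95 t 12.18
```

```bash
python3 -m jog '[-0.0002,0.0053,0,0,0,4,0.1,-0.0006,0.0092,0,0,0,7,0.1]'|grep ^t:; python3 -c "
from h import *;w();avg(5);rep()"
```

```text
t: 12.42
phi 295.3 r 73.64 z 305.2 psi 295.4 Ftool [ -7.1 -14.    2.2] Mtool [ 2.68 -1.28  0.09] gap 0.0169 tau1 -6.13 q6 2.55
  Fc 12.81 Mc->F 14.43 t 12.43
static avg [ -6.53 -12.71   2.07   2.11  -1.29] sd [0.41 0.76 0.82 0.15 0.02] t 12.675
phi 295.2 r 73.65 z 305.2 psi 295.5 Ftool [ -6.6 -12.4   1.9] Mtool [ 1.99 -1.26  0.07] gap 0.0166 tau1 -5.43 q6 2.55
```

```bash
python3 -m jog '[0,0,0,0,0,0,0.3,0,0,0,0,0,0,0.3,0,0,0,0,0,0,0.3]'|grep -E "^t:|gap"
python3 - <<'E'
from h import *
import cv2
rep();avg(4);s=robot.observe();print(s["force"],s["moment"])
a=robot.snapshot("scene")[0][120:250,205:345,::-1]
b=robot.snapshot("top")[0][160:250,225:325,::-1]
cv2.imwrite("pics/c5.png",np.hstack([cv2.resize(a,(430,400),interpolation=2),cv2.resize(b,(370,400),interpolation=2)]))
E
```

```text
t: 13.05
finger_gap: 0.028
phi 294.3 r 74.25 z 305.0 psi 295.5 Ftool [-2.3 -1.2  0.5] Mtool [ 0.12 -0.49 -0.01] gap 0.0280 tau1 0.07 q6 2.55
static avg [-2.81 -0.76  0.13  0.14 -0.53] sd [0.34 0.57 0.28 0.02 0.03] t 13.25
[-1.03888394  2.49014745 -0.55199138] [0.51269609 0.05668084 0.04679664]
```

View pics/c5.png

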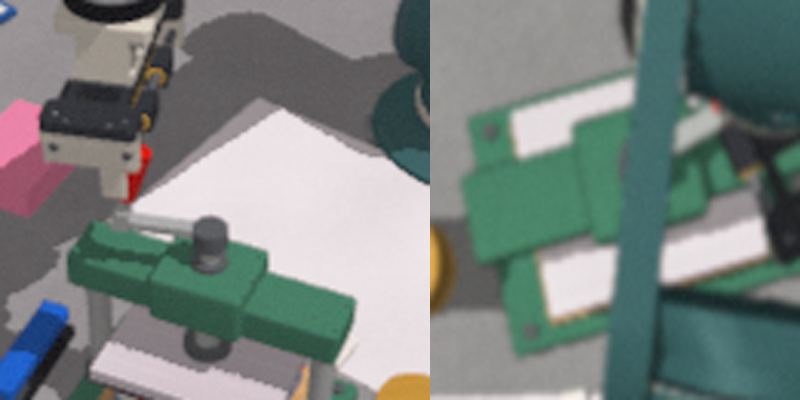

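The handle is still upright at the left of the press and the arm points at about 295°. The readings put the nip at roughly 55–60 N. I'll regrip without tangential load and fold.

```bash
python3 -m jog '[0,-0.001,0,0,0,0,0.3,0,-0.001,0,0,0,0,0.1,0,-0.001,0,0,0,0,0.1,0,-0.001,0,0,0,0,0.1]' 12 |grep -E "^t:|gap"; python3 -c "
from h import *;rep()"
```

```text
t: 13.85
finger_gap: 0.017
phi 295.5 r 74.17 z 305.2 psi 295.5 Ftool [-2.  -6.2  0.9] Mtool [ 0.98 -0.42  0.04] gap 0.0170 tau1 -1.17 q6 2.55
```

```bash
python3 -m jog '[-0.0106,0,0.0014,0,0,0,0.1,-0.0205,0,0.0055,0,0,0,0.1,-0.029,0,0.012,0,0,0,0.1,-0.0355,0,0.0205,0,0,0,0.1,-0.0396,0,0.0304,0,0,0,0.1,-0.041,0,0.0415,0,0,0,0.1,-0.041,0,0.0425,0,0,0,0.1,-0.041,0,0.0425,0,0,0,0.1]' |grep -E "^t:|gap|force"; python3 -c "
from h import *;rep()"
```

```text
t: 14.85
force: [4.0, 3.3, 6.7]
finger_gap: 0.0172
grip_force: 12.0
phi 295.7 r 33.37 z 264.0 psi 295.5 Ftool [-1.3 -5.  -6.7] Mtool [ 0.78 -0.47  0.01] gap 0.0172 tau1 -0.83 q6 2.60
```

Folded to z = 264 mm. I'll release, then back away up.

```bash
python3 -m jog '[0,0.0005,0,0,0,0,0.35,0,0.0005,0,0,0,0,0.4,0,0.0005,0,0,0,0,0.4,0,0.0005,0,0,0,0,0.4,0,0.0005,-0.03,0,0,0,0.4,0,0.0005,-0.08,0,0,0,0.4,0,0.0005,-0.14,0,0,0,0.4,0,0.0005,-0.14,0,0,0,0.4]' |grep -E "^t:|gap|force"
python3 - <<'E'
from h import *
import cv2
rep()
a=robot.snapshot("scene")[0][120:290,205:345,::-1]
b=robot.snapshot("top")[0][160:250,225:345,::-1]
cv2.imwrite("pics/c6.png",np.hstack([cv2.resize(a,(412,500),interpolation=2),cv2.resize(b,(388,500),interpolation=2)]))
E
```

```text
t: 15.85
force: [1.0, 3.0, -0.7]
finger_gap: 0.0374
grip_force: 0.0
phi 294.3 r 33.40 z 407.7 psi 295.5 Ftool [-2.3 -2.2  0.7] Mtool [ 0.12 -0.47 -0.07] gap 0.0374 tau1 -0.04 q6 2.60
```

View pics/c6.png

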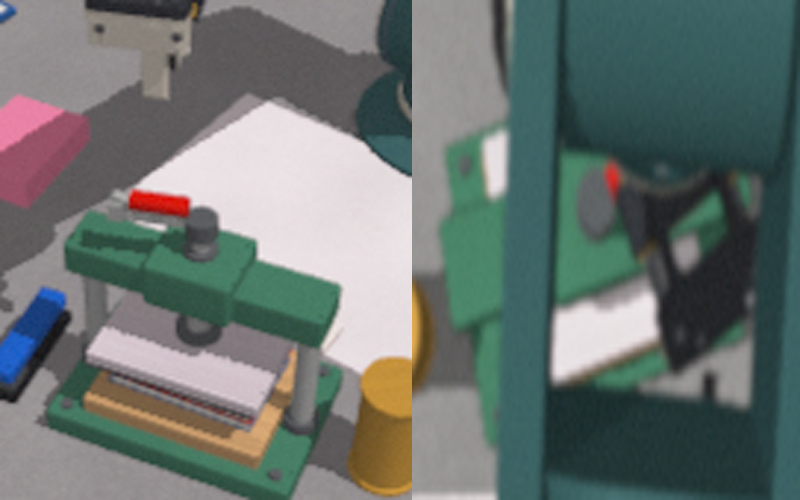

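The handle looks folded along the arm (red from (130,203) to (190,205)). I'll check its tilt from depth.

Run:
```python
from h import *
p,d=robot.snapshot("scene");i=p.astype(int)
m=(i[:,:,0]>120)&(i[:,:,1]<60)&(i[:,:,2]<60);m[:160]=0;m[215:]=0;m[:,:225]=0;m[:,300:]=0
v,u=np.nonzero(m);P=np.array([dep("scene",d,a,b) for a,b in zip(u,v)])
a=np.radians(295.5);r=(P[:,:2]-H[:2])@[np.cos(a),np.sin(a)]
k=(P[:,2]>.23)&(P[:,2]<.32)
for lo in range(5,75,10):
    q=k&(r*1e3>lo)&(r*1e3<lo+10)
    if q.sum():print(lo,q.sum(),np.round(np.percentile(P[q,2],[20,50,80,95])*1e3,1))
```

```text
5 11 [263.8 266.4 270.2 271.1]
15 23 [264.6 268.3 271.5 271.9]
25 24 [263.4 267.3 271.3 272.4]
35 23 [264.2 268.  271.7 273.3]
45 22 [263.3 267.8 270.5 270.8]
55 13 [265.2 269.  270.6 272.8]
```

The sleeve is level, with its top at about 272 mm along its whole length (273 expected), so the handle is flat. Nothing is touching it, so I'm handing in.

```bash
python3 -c "
from cell import robot
print(robot.sign_off())"
```

```text
the job is handed in; nothing more can be done
None
```

I swung the handle up, wound the platen down about 255° clockwise until the booklets were nipped at an estimated 55–60 N, folded the handle flat again, let go and handed the job in. No verdict came back, and I did not separately measure that the other things on the desk stayed put.

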